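# Ease the jump-ring winder back one notch

### The job

A finished brass coil sits too tight on the jump-ring winder's mandrel: ease it by one notch, using light fingertip pushes only and gripping nothing. Lift the red-knobbed pawl off the ratchet wheel with a fingertip and tip it over until it rests on its back stop, push the crank handle so that the wheel turns backward by one tooth (the way the pawl had blocked), then tip the pawl down again so that it drops fully into that next notch and holds the wheel there. Leave the tools and other things lying on the bench where they are.

Things in the scene. Friction and masses are not known exactly. Their poses are not given: they have to be found in the camera images.
- winder: dark blue bench-top jump-ring coil winder, bolted down. Origin: on the bench straight below the ratchet wheel's centre; x level from the wheel to the pawl (away from the robot, within 0.4 rad), y along the wheel's axis to the tailstock, z up. Base plate x -75 to 125, y -35 to 230, 12 mm thick; headstock y 16 to 46, up to z 125 mm. Only the crank stands at y < -15 mm.
- wheel_centre (a point): centre of the steel ratchet wheel (winder x 0, y 0, z 95 mm): 112 mm over its 10 teeth, teeth 11 mm deep, 36 degrees each, 14 mm thick; its axis is winder y, its top is at z 151 mm. It turns as one with the crank and with the 14 mm mandrel that carries the brass coil.
- wheel (a joint): turn of wheel and crank, rad; grows BACKWARD (crank handle goes to winder +x). 0 = tooth hard on the pawl; starts near -0.06 (play). One tooth back = 0.628, hard on the pawl again; left at 0.40 to 0.62, the dropped pawl falls into that notch; past 0.64 it lands on top of a tooth (push the crank forward a little). Stiff: about 1.6 N at the handle; stays where it is left.
- pawl (a joint): swing of the brass pawl, rad: about 0 = nose at the bottom of a notch, up to 0.25 = nose riding on a tooth, grows as it is lifted off (knob goes to winder +x), 0.75 = on the back stop. 100 to 170 g, no spring: it falls onto the wheel by itself below about 0.25 and onto the back stop above about 0.45. About 1 N at the knob moves it.
- pawl_pivot (a point): the pawl's pivot pin, parallel to winder y, at winder x 71.6, y 0, z 95.9 mm.
- pawl_knob (a point): centre of the red ball, 20 mm across, on the end of the pawl's lever (8 mm rod), 78 mm from the pivot, in the wheel's plane. Seated: winder x 61, y 0, z 173 mm, with room above the wheel for a fingertip on its -x side. On the back stop: x 116, z 160 mm, with room on its +x side.
- crank_handle (a point): middle of the black crank handle, a round bar 23 mm across, 70 mm long, parallel to winder y (y -115 to -45 mm; crank arm at y -43 to -34), 78 mm from the wheel's axis. At wheel = 0 it leans 18 degrees to winder -x (x -24, z 169 mm), one tooth back as far to +x (x 24, z 169 mm).
- needle_file: loose needle file with orange handle, 178 mm long, 22 mm high, lying beside the crank; origin on the bench under the root of the blade, x along the blade. Leave it alone.
- pliers: loose flat pliers with red handles, 160 mm long, 14 mm high, lying between robot and winder; origin on the bench under the middle, x towards the jaws. Leave it alone.
- ring_dish: loose steel dish with brass jump rings, 88 mm across, 15 mm high, beyond the winder; origin under its centre. Leave it alone.
- flat_file: loose flat file with wooden handle, 248 mm long, 22 mm high, on the right of the bench; origin on the bench under the root of the blade, x along the blade. Leave it alone.
- screwdriver: loose blue screwdriver, 160 mm long, 26 mm high, on the right of the bench; origin on the bench under its middle, x to the tip. Leave it alone.
- bench_block: loose steel bench block, 75 x 75 x 20 mm, on the left of the bench; origin under its centre. Leave it alone.
- ring_mandrel: loose steel ring mandrel, tapered, 270 mm long, 26 mm high, on the left of the bench; origin on the bench under its middle, x to the thick end. Leave it alone.

How it is judged:
By the outcome, as a careful person would: the job done as asked, in the order asked, and still so for the second after the job is handed in, with the robot touching nothing.
It also fails if it takes over 54 s, if anything falls off the work surface, if the arm or the gripper's body presses on something with over 40 N, if the wrist force passes 120 N, or if a joint passes its speed limit or range.

### The arm

A 7-joint arm with a two-finger parallel gripper is mounted at the origin on the work surface. World frame = base frame: x ahead of the robot, y to its left, z up, the work surface at z = 0. Lengths are in m, angles in rad, forces in N, time in s.
With the tool pointing down it reaches from about 0.35 to 0.9 m from the base axis. Payload 8.1 kg.
Tool frame: the origin (TCP) lies on the centre line of the jaws, within the pads' length; the fingertips stand 22 mm ahead of it and the grasp point (between the pads) lies 3 mm ahead of it (arm.nose_length is the distance from the TCP to the fingertips, in m); z points along the fingers, y is the line along which they close (so a half turn about z gives the same grasp; the last joint's range is limited). The gripper opens to 85 mm and grips with 20 to 120 N. Pads are 22 mm wide; open, the fingers measure 114 mm over their backs; the gripper's body (76 mm by 85 mm) begins 54 mm behind the grasp point. The pads swing forward as they close: fully open they stand 13 mm farther back than shut.
Start: joints at [-1.345, 0.434, 0.025, 1.573, -0.012, 1.134, -0.075], TCP at [0.202, 0.592, 0.253] pointing down, gripper open.
Joint ranges: [-2.62, 2.62], [-0.44, 2.09], [-1.27, 1.32], [0.08, 2.57], [-1.32, 4.46], [0.12, 2], [-2.74, 2.74]. Speed limits (rad/s): [2.22, 2.22, 3.01, 3.01, 3.14, 3.14, 3.14].

### API

Orientations are given as a rotation vector (axis times angle).
In Python, from bench import arm gives the robot as it stands.
- The arm moves only by the tool arm_command, never from a script. Its argument "series" is a list that holds one entry, the list of rows, each a list of 7 numbers: the shift along the world's x, y, z in mm, then the turn, a rotation vector about the world's x, y, z in degrees, then the opening, from 0 (shut) to 1 (fully open). In form: [[[tx, ty, tz, rx, ry, rz, hand], ...]]. A call has 1 to 10 rows; each row shifts and turns the commanded pose from where the row before left it; what a row does not reach is not made up. A row lasts 1/8 s, in which the tool goes at most 62.5 mm and 10.7 degrees, less where a joint would pass 70% of its speed; a pose out of reach is approached as far as the arm can. A call is refused whole if a number of a shift passes 62.5 or a number of a turn 10.7, either way. A call with a gripper value outside its range is refused whole. The fingers move at their own pace and stop on an object; "force" is the grip in N (left out, the last holds). Time passes only in rows, so rows that do not move let the fingers close. It gives the time, the measured TCP pose, the force, the opening and the grip force at its end, in the units of the state.
- arm.state(): the state, without advancing time (a new reading comes with each control period).
- arm.snapshot(name): name is "side" or "top"; returns a dict with "frame" (480x640x3 uint8, red, green, blue), "camera_matrix" (3x3 intrinsics, pixels), "k1" (the pictures are not rectified: a ray, as slopes to the right and down, at radius r is drawn at 1 + k1 r^2 times it, then the intrinsics apply), "world_to_cam" (4x4, takes a point from world to camera coordinates). Camera axes: x right, y up, looking along -z (the intrinsics and any distortion apply to the point x, -y, -z); pixel columns grow to the right and rows downward; lengths in m; the calibration is good to about 2 mm. A picture is of the moment at which its call begins. There is no depth.
- arm.finish_job(): hands the job in; it is judged then, once.
The state is a dict: "time_s": time; "joint_pos": joint angles; "dq": joint speeds; "joint_efforts": joint torques, N m; "eef_pos": TCP position; "tool_rot": TCP orientation; "force": force on the tool from outside, world axes, zero at the start; "torque": the same for the moment, N m; "width": opening from 0.0 (shut) to 1.0 (fully open); "gripper_force": force on a finger pad.
Only numpy, scipy, OpenCV 4.12 (cv2) and the standard library are available. Lean on these libraries where they do the work, as an engineer would, in place of code of your own. Each camera call takes 0.05 s, during which the arm holds its last target. There are 200 camera calls.

## Working session

There is one attempt and no reset: what is moved stays moved. The work goes in short steps, Python scripts to look and compute and a tool call to move; the robot and the scene stay as the last step left them, time stands still between calls to the robot, and variables do not carry over. Pictures are saved under pics/ and viewed, at most 10 in all, crops included, and the job is handed in when it is done.

Besides the shell and the picture viewer there is one more tool, called after "Request:" by a JSON object that holds its "api" and its "payload", one argument or row to a line. arm_command: Moves the arm, as the interface text tells. Its arguments: {"type":"object","properties":{"series":{"type":"array","items":{"type":"array","items":{"type":"array","items":{"type":"number"}}}},"force":{"type":"number"}},"required":["series"]}

```bash
mkdir -p pics; ls; cat > h.py <<'E'
import numpy as np, cv2
from bench import arm
def shot(n,f=None):
    s=arm.snapshot(n)
    if f: cv2.imwrite('pics/'+f,s['frame'][:,:,::-1])
    return s
def proj(s,p):
    c=s['world_to_cam']@np.r_[p,1]; u=np.array([c[0],-c[1]])/-c[2]
    u=u*(1+s['k1']*(u@u)); K=s['camera_matrix']
    return np.array([K[0,0]*u[0]+K[0,2],K[1,1]*u[1]+K[1,2]])
def ray(s,px):
    K=s['camera_matrix']; d=np.array([(px[0]-K[0,2])/K[0,0],(px[1]-K[1,2])/K[1,1]])
    u=d.copy()
    for _ in range(30): u=d/(1+s['k1']*(u@u))
    R=s['world_to_cam'][:3,:3]; t=s['world_to_cam'][:3,3]
    v=R.T@np.array([u[0],-u[1],-1]); return -R.T@t, v/np.linalg.norm(v)
def plane(s,px,z):
    o,v=ray(s,px); return o+v*(z-o[2])/v[2]
def tri(sa,pa,sb,pb):
    o1,v1=ray(sa,pa); o2,v2=ray(sb,pb)
    A=np.stack([v1,-v2],1); t=np.linalg.lstsq(A,o2-o1,rcond=None)[0]
    a=o1+v1*t[0]; b=o2+v2*t[1]; return (a+b)/2, np.linalg.norm(a-b)
E
python3 - <<'E'
from h import *
for n in ('side','top'):
    s=shot(n,n+'0.png'); print(n,-s['world_to_cam'][:3,:3].T@s['world_to_cam'][:3,3],s['k1'],s['camera_matrix'][0])
print(arm.state())
E
```

```text
pics
side [ 0.125129   -0.79512507  0.85969401] -0.021528471152450213 [437.12626975   0.         319.34771735]
top [0.40931294 0.02287614 1.61179511] -0.05015627127962532 [584.12498892   0.         320.33656544]
{'time_s': 0.1, 'joint_pos': array([-1.34459667,  0.43519745,  0.02497284,  1.57400523, -0.01157597,
        1.13397715, -0.07507339]), 'dq': array([-0.00265208, -0.00259196,  0.00062167, -0.00452694,  0.0014999 ,
       -0.00066679,  0.00129932]), 'joint_efforts': array([ 2.49291770e-03, -6.71749878e+01,  1.02736820e+00, -3.16903746e+01,
        1.57617830e-02,  7.17353352e-03,  1.01906571e-05]), 'eef_pos': array([0.20173635, 0.59110845, 0.25257732]), 'tool_rot': array([-5.14189625e-01, -3.09914256e+00,  2.26238512e-03]), 'force': array([-0.07929056,  0.46350204, -0.501731  ]), 'torque': array([-0.00877743,  0.00528659, -0.06357357]), 'gripper_force': 0.0, 'width': 0.997801679171691}
```

View pics/side0.png

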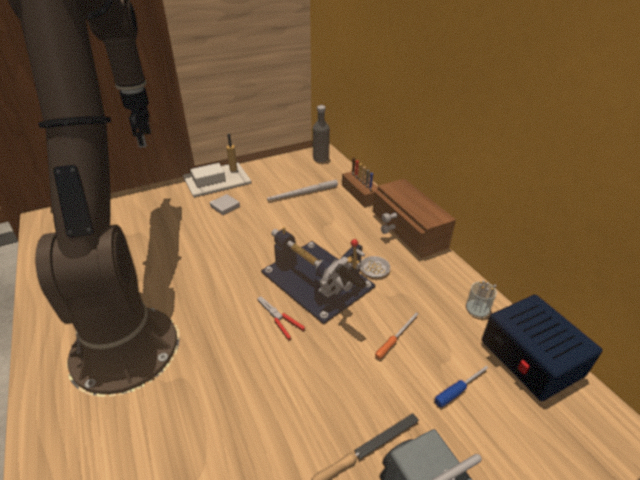

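View pics/top0.png

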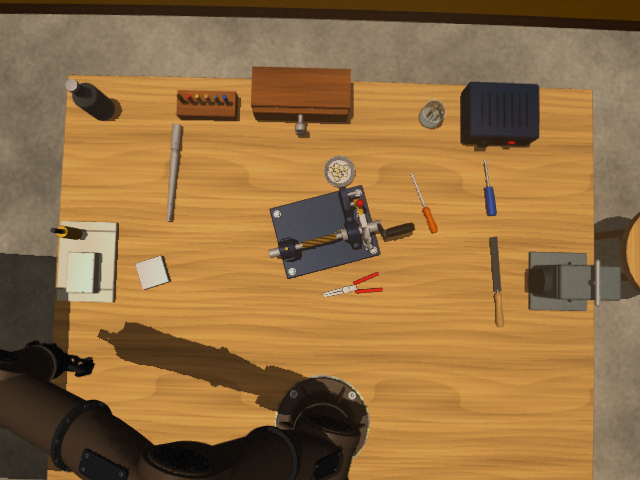

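The side view shows the winder near (320,280) and its red knob near (355,243). In the top view the knob is near (360,203), the crank handle near (398,231), and the plate corners near (270,210), (362,187), (380,262) and (288,277).

```bash
python3 - <<'E'
from h import *
S={n:shot(n) for n in('side','top')}
def cen(s,box,f):
    x0,y0,x1,y1=box; c=s['frame'][y0:y1,x0:x1]; m=f(cv2.cvtColor(c,cv2.COLOR_RGB2HSV).astype(int)).astype(np.uint8)
    n,l,st,ce=cv2.connectedComponentsWithStats(m); i=1+np.argmax(st[1:,4]); return ce[i]+[x0,y0],st[i],(l==i)
red=lambda h:((h[...,0]<8)|(h[...,0]>172))&(h[...,1]>150)&(h[...,2]>80)
a,sa,_=cen(S['side'],(335,230,375,262),red); b,sb,_=cen(S['top'],(345,190,380,215),red)
print(a,sa,b,sb); print('knob',tri(S['side'],a,S['top'],b))
print('knob top@.173',plane(S['top'],b,.173))
# base plate
s=S['top']; h=cv2.cvtColor(s['frame'],cv2.COLOR_RGB2HSV).astype(int)
m=((h[...,0]>100)&(h[...,0]<135)&(h[...,1]>50)&(h[...,2]<110)).astype(np.uint8); m[:180]=0;m[282:]=0;m[:,:262]=0;m[:,385:]=0
P=np.argwhere(m)[:,::-1].astype(np.float32); r=cv2.minAreaRect(P); bx=cv2.boxPoints(r)
for q in bx: print(q,plane(s,q,.012)[:2])
# dark handle
m2=((h[...,2]<60)).astype(np.uint8); m2[:,:386]=0; m2[:,420:]=0; m2[:215]=0;m2[248:]=0
n,l,st,ce=cv2.connectedComponentsWithStats(m2); i=1+np.argmax(st[1:,4]); print('handle',ce[i],st[i],plane(s,ce[i],.169)); print(plane(s,cv2.boxPoints(cv2.minAreaRect(np.argwhere(l==i)[:,::-1].astype(np.float32)))[0],.169),cv2.minAreaRect(np.argwhere(l==i)[:,::-1].astype(np.float32)))
o=[]
for n,(x0,y0,x1,y1) in {'side':(250,220,410,340),'top':(262,175,422,295)}.items(): o.append(cv2.resize(S[n]['frame'][y0:y1,x0:x1],None,fx=4.5,fy=4.5/2*1.0 if 0 else 4.5,interpolation=cv2.INTER_CUBIC))
cv2.imwrite('pics/c1.png',o[0][:,:,::-1]);cv2.imwrite('pics/c2.png',o[1][:,:,::-1])
E
```

```text
[354.02777778 242.16666667] [16  9  7  7 36] [359.80851064 202.61702128] [11  9  8  8 47]
knob (array([ 0.58173104, -0.07812439,  0.17554955]), np.float64(0.00038884342620205915))
knob top@.173 [ 0.58186065 -0.07821693  0.173     ]
[0. 0.] [1.16187507 0.95863655]
[0. 0.] [1.16187507 0.95863655]
[0. 0.] [1.16187507 0.95863655]
[0. 0.] [1.16187507 0.95863655]
handle [399.33146067 229.83707865] [386 224  28  13 178] [ 0.51722324 -0.17811528  0.169     ]
[ 0.51721529 -0.14256787  0.169     ] ((399.55767822265625, 229.7115478515625), (8.156638145446777, 27.89044189453125), 74.74488067626953)
```

View pics/c1.png

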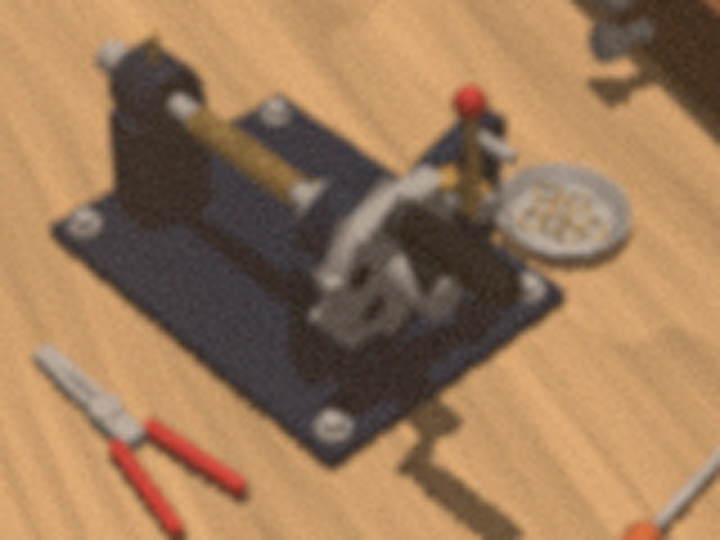

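View pics/c2.png

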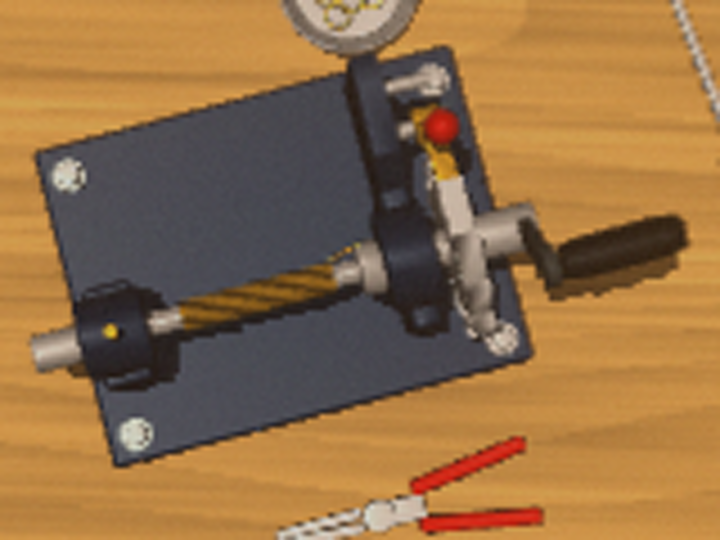

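The crops show the knob, the notch and the crank handle, with the handle at about (400,230) in the top view. The plate corners in crop 2 are (38,150), (452,45), (533,355) and (118,466). I'll fit the winder frame from these.

```bash
python3 - <<'E'
from h import *
s=shot('top'); d=shot('side')
L=np.array([[125,230],[125,-35],[-75,-35],[-75,230]])/1000
px=np.array([[38,150],[452,45],[533,355],[118,466]])/4.5+[262,175]
W=np.array([plane(s,p,.012)[:2] for p in px])
pd=np.array([[275,95],[563,295],[335,467],[52,230]])/4.5+[250,220]
W2=np.array([plane(d,p,.012)[:2] for p in pd])
for w in (W,W2):
    a=L-L.mean(0);b=w-w.mean(0); th=np.arctan2((a[:,0]*b[:,1]-a[:,1]*b[:,0]).sum(),(a*b).sum())
    R=np.array([[np.cos(th),-np.sin(th)],[np.sin(th),np.cos(th)]]); o=w.mean(0)-R@L.mean(0)
    print(th,o,((w-(L@R.T+o))*1000).round(1).tolist())
    k=R.T@(np.array([.5817,-.0781])-o); hd=R.T@(np.array([.5172,-.1781])-o); print('knob local',k,'handle local',hd)
E
```

```text
0.2810242016653114 [ 0.52240796 -0.0975405 ] [[-0.2, -2.0], [-1.9, 0.8], [1.4, 2.7], [0.7, -1.4]]
knob local [0.06235775 0.00223385] handle local [-0.02734601 -0.07595492]
0.2904703436620641 [ 0.52238893 -0.10021767] [[-1.5, 0.7], [-4.3, 1.3], [1.1, 0.0], [4.7, -2.0]]
knob local [0.06316105 0.00420428] handle local [-0.02727729 -0.07313366]
```

Request:
{"api": "arm_command", "payload": {
  "series": [
    [[22,-42,0,0,0,3.5,0],[22,-42,0,0,0,3.5,0],[22,-42,0,0,0,3.5,0],[22,-42,0,0,0,3.5,0],[22,-42,0,0,0,3.5,0],[22,-42,0,0,0,3.5,0],[22,-42,0,0,0,3.5,0],[22,-42,0,0,0,3.5,0],[22,-42,0,0,0,3.5,0],[22,-42,0,0,0,3.5,0]]
  ],
  "force": 20
}}

```text
time_s: 1.55
eef_pos: [0.4224, 0.1701, 0.2536]
tool_rot: [-0.445, 3.109, 0.001]
force: [1.1, 1.1, 0.1]
width: -0.002
gripper_force: 0.0
```

Request:
{"api": "arm_command", "payload": {
  "series": [
    [[18.5,-37,0,0,0,0,0],[18.5,-37,0,0,0,0,0],[18.5,-37,0,0,0,0,0],[18.5,-37,0,0,0,0,0],[18.5,-37,0,0,0,0,0],[18.5,-37,0,0,0,0,0],[18,-36,0,0,0,0,0],[0,0,0,0,0,0,0],[0,0,0,0,0,0,0]]
  ]
}}

```text
time_s: 2.68
eef_pos: [0.5506, -0.0859, 0.2531]
tool_rot: [0.442, -3.11, -0.001]
force: [0.2, 0.6, 0.1]
width: 0.002
gripper_force: 0.0
```

```bash
python3 - <<'E'
from h import *
st=arm.state(); print(st['eef_pos'],st['tool_rot'],st['force'],st['joint_pos'])
o=[]
for n,(x0,y0,x1,y1) in {'side':(280,190,400,310),'top':(310,160,430,280)}.items():
    s=shot(n); print(n,proj(s,st['eef_pos']-[0,0,.022]))
    o.append(cv2.resize(s['frame'][y0:y1,x0:x1],(400,400),interpolation=cv2.INTER_CUBIC))
cv2.imwrite('pics/c3.png',np.hstack(o)[:,:,::-1])
E
```

```text
[ 0.55057205 -0.08585108  0.25309246] [ 4.41564105e-01 -3.10985787e+00 -1.04160750e-03] [0.15289848 0.5583103  0.14607837] [-0.18682013  0.32824907  0.32573788  1.76074783 -0.11829626  1.07238089
  2.03235696]
side [345.4153333 229.4820503]
top [364.50588111 212.92677836]
```

View pics/c3.png

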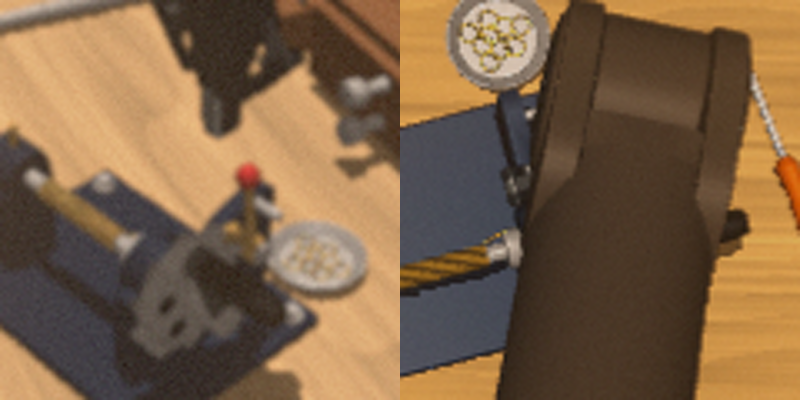

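The side view shows the closed fingertip at about (346,229), which matches the projection. The knob is still seated and the arm hides the top view. Next I descend beside the knob on its -x side.

Request:
{"api": "arm_command", "payload": {
  "series": [
    [[1,-2,-15,0,0,0,0],[0,0,-15,0,0,0,0],[0,0,-15,0,0,0,0],[0,0,-15,0,0,0,0],[0,0,-13,0,0,0,0],[0,0,0,0,0,0,0],[0,0,0,0,0,0,0]]
  ]
}}

```text
time_s: 3.65
eef_pos: [0.5521, -0.0886, 0.1806]
tool_rot: [-0.441, 3.11, -0.0]
force: [0.3, -0.3, 0.1]
width: -0.002
gripper_force: 0.0
```

Request:
{"api": "arm_command", "payload": {
  "series": [
    [[4,1.2,0,0,0,0,0],[4,1.2,0,0,0,0,0],[4,1.2,0,0,0,0,0],[4,1.2,0,0,0,0,0],[4,1.2,0,0,0,0,0],[4,1.2,0,0,0,0,0]]
  ]
}}

```text
time_s: 4.4
eef_pos: [0.5761, -0.0812, 0.1803]
tool_rot: [0.441, -3.11, -0.0]
force: [0.2, 0.0, -0.4]
width: 0.004
gripper_force: 0.0
```

Request:
{"api": "arm_command", "payload": {
  "series": [
    [[4,1.2,0,0,0,0,0],[4,1.2,0,0,0,0,0],[4,1.2,0,0,0,0,0],[4,1.2,-1,0,0,0,0],[4,1.2,-1,0,0,0,0],[4,1.2,-1,0,0,0,0],[4,1.2,0,0,0,0,0],[4,1.2,0,0,0,0,0],[2,0.6,0,0,0,0,0],[0,0,0,0,0,0,0]]
  ]
}}

```text
time_s: 5.65
eef_pos: [0.61, -0.071, 0.1773]
tool_rot: [-0.442, 3.11, 0.0]
force: [0.1, -0.0, -0.1]
width: -0.001
gripper_force: 0.0
```

```bash
cat >> h.py <<'E'
def look(box=(280,190,400,310),f=None,o=(.5228,-.0965),th=.285):
    s=shot('side'); x0,y0,x1,y1=box; h=cv2.cvtColor(s['frame'],cv2.COLOR_RGB2HSV).astype(int)
    m=(((h[...,0]<8)|(h[...,0]>172))&(h[...,1]>150)&(h[...,2]>80)).astype(np.uint8); q=np.zeros_like(m); q[225:268,335:385]=m[225:268,335:385]
    n,l,st,ce=cv2.connectedComponentsWithStats(q)
    if n>1:
        i=1+np.argmax(st[1:,4]); c=ce[i]; print('knob px',c,st[i,4])
        ex=np.array([np.cos(th),np.sin(th),0]); best=[]
        for p in np.arange(-.1,.9,.01):
            a=-.137+p; w=np.r_[o,0]+ex*(.0716+.078*np.sin(a)); w[2]=.0959+.078*np.cos(a)
            best.append((np.linalg.norm(proj(s,w)-c),p))
        print('pawl (err px, angle)',min(best))
    if f: cv2.imwrite('pics/'+f,cv2.resize(s['frame'][y0:y1,x0:x1],(600,600),interpolation=cv2.INTER_CUBIC)[:,:,::-1])
    return s
E
python3 -c "
from h import *
look(f='c4.png'); st=arm.state(); print(st['eef_pos'],st['force'])"
```

```text
knob px [369.75 237.75] 8
pawl (err px, angle) (np.float64(0.6264755739256512), np.float64(0.8099999999999996))
[ 0.60980534 -0.07109383  0.17730294] [-1.06089778 -0.783485   -0.20287275]
```

View pics/c4.png

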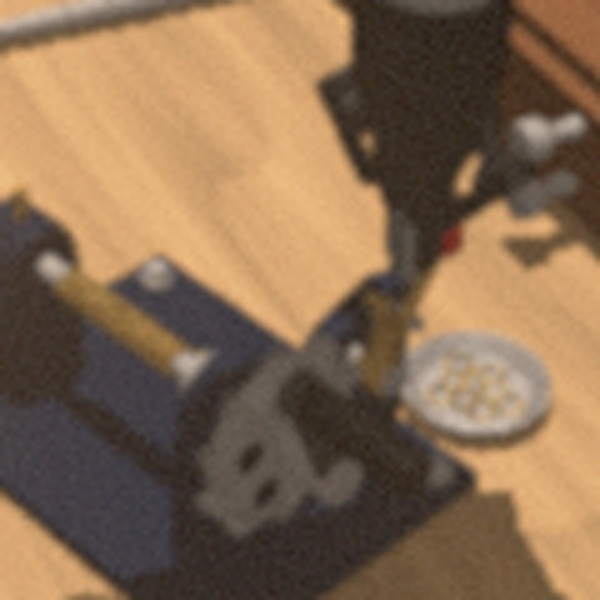

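The pawl is tipped over: the knob is partly hidden behind the finger at crop (452,240). I back off and go to the -x side of the crank.

Request:
{"api": "arm_command", "payload": {
  "series": [
    [[-10,-2.8,0,0,0,0,0],[-9,-2.8,15,0,0,0,0],[0,0,22,0,0,0,0],[0,0,23,0,0,0,0],[-18,-19.5,0,0,0,0,0],[-18,-19.5,0,0,0,0,0],[-18,-19.5,0,0,0,0,0],[-18,-19.5,0,0,0,0,0],[-18,-19.5,0,0,0,0,0],[-18,-19.5,0,0,0,0,0]]
  ]
}}

```text
time_s: 6.95
eef_pos: [0.4806, -0.1953, 0.2369]
tool_rot: [0.439, -3.11, -0.001]
force: [0.3, -0.4, 1.1]
width: 0.003
gripper_force: 0.0
```

```bash
python3 -c "
from h import *
look(); st=arm.state(); print(st['eef_pos'],st['force'])"
```

```text
knob px [368.48484848 236.60606061] 33
pawl (err px, angle) (np.float64(1.4303094336008682), np.float64(0.7299999999999996))
[ 0.4778972  -0.19852768  0.23700957] [-2.59046767 -2.6599506   0.13861638]
```

Request:
{"api": "arm_command", "payload": {
  "series": [
    [[0,0,-15,0,0,0,0],[0,0,-16,0,0,0,0],[0,0,-16,0,0,0,0],[0,0,-16,0,0,0,0],[0,0,0,0,0,0,0],[0,0,0,0,0,0,0]]
  ]
}}

```text
time_s: 7.75
eef_pos: [0.4831, -0.1937, 0.1744]
tool_rot: [-0.442, 3.11, -0.0]
force: [0.5, 0.5, 1.2]
width: -0.0
gripper_force: 0.0
```

Request:
{"api": "arm_command", "payload": {
  "series": [
    [[4.8,1.4,0,0,0,0,0],[4.8,1.4,0,0,0,0,0],[4.8,1.4,0,0,0,0,0],[4.8,1.4,0,0,0,0,0],[4.8,1.4,0,0,0,0,0],[4.8,1.4,0,0,0,0,0],[4.8,1.4,0,0,0,0,0],[4.8,1.4,0,0,0,0,0],[4.8,1.4,0,0,0,0,0],[4.8,1.4,0,0,0,0,0]]
  ]
}}

```text
time_s: 9.0
eef_pos: [0.5313, -0.1795, 0.1743]
tool_rot: [-0.442, 3.11, 0.0]
force: [-0.5, -0.6, 1.0]
width: -0.002
gripper_force: 0.8
```

Request:
{"api": "arm_command", "payload": {
  "series": [
    [[4.3,1.3,0,0,0,0,0],[4.3,1.3,0,0,0,0,0],[0,0,0,0,0,0,0],[0,0,0,0,0,0,0]]
  ]
}}

```text
time_s: 9.5
eef_pos: [0.5396, -0.177, 0.1743]
tool_rot: [-0.442, 3.11, 0.0]
force: [1.1, 0.0, -0.4]
width: 0.004
gripper_force: 0.0
```

Request:
{"api": "arm_command", "payload": {
  "series": [
    [[-12,-3.5,0,0,0,0,0],[-12,-3.5,0,0,0,0,0],[0,0,30,0,0,0,0],[0,0,35,0,0,0,0],[-8,45,0,0,0,0,0],[-8,45,0,0,0,0,0],[-8,45,0,0,0,0,0],[-8,45,0,0,0,0,0],[-8,45,0,0,0,0,0],[-8,45,0,0,0,0,0]]
  ]
}}

```text
time_s: 10.75
eef_pos: [0.4663, 0.0865, 0.2395]
tool_rot: [-0.44, 3.11, 0.0]
force: [1.1, 0.9, 0.2]
width: 0.004
gripper_force: 0.0
```

Request:
{"api": "arm_command", "payload": {
  "series": [
    [[-8,45,0,0,0,0,0],[-8,45,0,0,0,0,0],[0,0,0,0,0,0,0]]
  ]
}}

```text
time_s: 11.12
eef_pos: [0.45, 0.1788, 0.2393]
tool_rot: [0.45, -3.109, -0.002]
force: [-0.4, -1.9, -0.2]
width: 0.001
gripper_force: 0.0
```

```bash
python3 - <<'E'
from h import *
look(); s=shot('top','t5.png'); h=cv2.cvtColor(s['frame'],cv2.COLOR_RGB2HSV).astype(int)
m2=((h[...,2]<60)).astype(np.uint8); m2[:,:386]=0; m2[:,420:]=0; m2[:190]=0;m2[248:]=0
n,l,st,ce=cv2.connectedComponentsWithStats(m2); i=1+np.argmax(st[1:,4]); p=plane(s,ce[i],.171); print(ce[i],st[i],p)
d=p[:2]-[.5228,-.0965]; c,q=np.cos(.285),np.sin(.285); x=d@[c,q]; print('local',x,d@[-q,c],'wheel',np.arcsin(x/.078)+.314)
cv2.imwrite('pics/c5.png',cv2.resize(s['frame'][170:290,310:430],(600,600),interpolation=cv2.INTER_CUBIC)[:,:,::-1])
E
```

```text
knob px [368.41176471 236.88235294] 34
pawl (err px, angle) (np.float64(1.1470065208665514), np.float64(0.7299999999999996))
[395.87272727 215.18181818] [386 211  23   8  55] [ 0.55328341 -0.16859018  0.171     ]
local 0.008985072961202541 -0.07775281735020148 wheel 0.42944953558736393
```

View pics/c5.png

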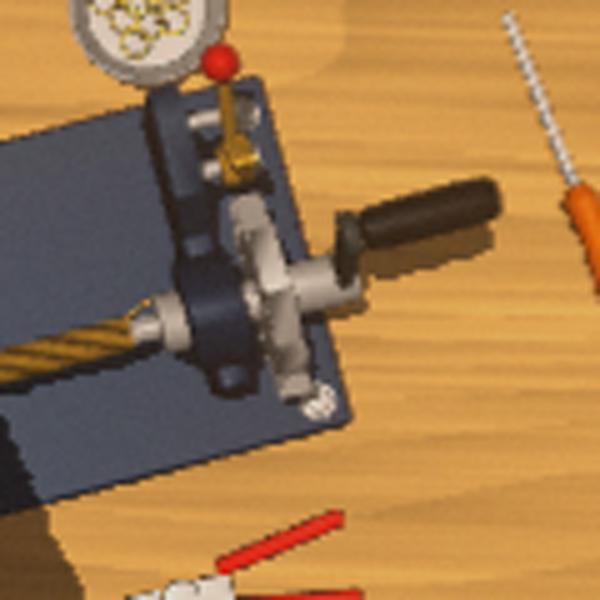

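The top view shows the pawl on its stop, with the knob at crop (220,62). The handle runs from crop (362,233) to (492,197), so its middle is at local x ≈ 15 mm and the wheel is at about 0.51, inside the window. Next is the knob's +x side.

Request:
{"api": "arm_command", "payload": {
  "series": [
    [[27,-28,0,0,0,0,0],[27,-28,0,0,0,0,0],[27,-28,0,0,0,0,0],[27,-28,0,0,0,0,0],[27,-28,0,0,0,0,0],[27,-28,0,0,0,0,0],[27,-28,0,0,0,0,0],[27,-28,0,0,0,0,0],[0,0,0,0,0,0,0],[0,0,0,0,0,0,0]]
  ]
}}

```text
time_s: 12.48
eef_pos: [0.6666, -0.0493, 0.2391]
tool_rot: [0.438, -3.11, -0.0]
force: [-1.1, -0.4, -0.1]
width: 0.0
gripper_force: 0.0
```

Shift by (+6, -3) mm and descend 67 mm.

Request:
{"api": "arm_command", "payload": {
  "series": [
    [[6,-3,0,0,0,0,0],[0,0,-17,0,0,0,0],[0,0,-17,0,0,0,0],[0,0,-17,0,0,0,0],[0,0,-16,0,0,0,0],[0,0,0,0,0,0,0],[0,0,0,0,0,0,0]]
  ]
}}

```text
time_s: 13.35
eef_pos: [0.6737, -0.0512, 0.1727]
tool_rot: [-0.441, 3.11, -0.0]
force: [-0.2, 0.1, -0.2]
width: 0.002
gripper_force: 0.0
```

Request:
{"api": "arm_command", "payload": {
  "series": [
    [[-4.5,-1.3,0,0,0,0,0],[-4.5,-1.3,0,0,0,0,0],[-4.5,-1.3,0,0,0,0,0],[-4.5,-1.3,0,0,0,0,0],[-4.5,-1.3,0,0,0,0,0],[-4.5,-1.3,1,0,0,0,0],[-4.5,-1.3,1,0,0,0,0],[-4.5,-1.3,1,0,0,0,0],[-4.5,-1.3,1,0,0,0,0],[-4.5,-1.3,1,0,0,0,0]]
  ]
}}

```text
time_s: 14.6
eef_pos: [0.6281, -0.0641, 0.1774]
tool_rot: [0.442, -3.11, -0.0]
force: [-0.5, 0.7, 1.0]
width: -0.002
gripper_force: 0.1
```

Request:
{"api": "arm_command", "payload": {
  "series": [
    [[-4,-1.2,0,0,0,0,0],[-4,-1.2,0,0,0,0,0],[-4,-1.2,0,0,0,0,0],[-3,-0.9,0,0,0,0,0],[0,0,0,0,0,0,0],[0,0,0,0,0,0,0]]
  ]
}}

```text
time_s: 15.35
eef_pos: [0.6136, -0.0685, 0.1774]
tool_rot: [-0.442, 3.11, 0.0]
force: [1.2, 0.4, 0.4]
width: 0.0
gripper_force: 0.0
```

```bash
python3 -c "
from h import *
look(); st=arm.state(); print(st['eef_pos'],st['force'])"
```

```text
knob px [354.15384615 242.57692308] 26
pawl (err px, angle) (np.float64(0.4412737146420798), np.float64(0.019999999999999934))
[ 0.6135705  -0.06851083  0.17731282] [-0.49209522  0.54743869 -0.15581784]
```

The knob is back at its seated pixel, so the pawl has dropped. I retreat and look.

Request:
{"api": "arm_command", "payload": {
  "series": [
    [[12,3.5,0,0,0,0,0],[12,3.5,0,0,0,0,0],[0,0,30,0,0,0,0],[0,0,35,0,0,0,0],[-25,35,0,0,0,0,0],[-25,35,0,0,0,0,0],[-25,35,0,0,0,0,0],[-25,35,0,0,0,0,0],[-25,35,0,0,0,0,0],[-25,35,0,0,0,0,0]]
  ]
}}

```text
time_s: 16.65
eef_pos: [0.4873, 0.1503, 0.2426]
tool_rot: [-0.442, 3.11, 0.0]
force: [0.5, 1.0, -0.4]
width: -0.003
gripper_force: 0.0
```

Request:
{"api": "arm_command", "payload": {
  "series": [
    [[-20,35,0,0,0,0,0],[-10,35,0,0,0,0,0],[0,0,0,0,0,0,0],[0,0,0,0,0,0,0]]
  ]
}}

```text
time_s: 17.15
eef_pos: [0.4581, 0.2183, 0.2423]
tool_rot: [-0.441, 3.11, -0.001]
force: [0.1, -0.1, -0.3]
width: -0.002
gripper_force: 0.0
```

```bash
python3 - <<'E'
from h import *
d=look(); s=shot('top'); 
a=cv2.resize(s['frame'][170:290,310:430],(400,400),interpolation=cv2.INTER_CUBIC); b=cv2.resize(d['frame'][220:320,300:400],(400,400),interpolation=cv2.INTER_CUBIC)
cv2.imwrite('pics/c6.png',np.hstack([a,b])[:,:,::-1]); print(arm.state()['eef_pos'])
E
```

```text
knob px [354.3030303  242.09090909] 33
pawl (err px, angle) (np.float64(0.7529546800229243), np.float64(0.029999999999999943))
[0.45813458 0.21748851 0.242309  ]
```

View pics/c6.png

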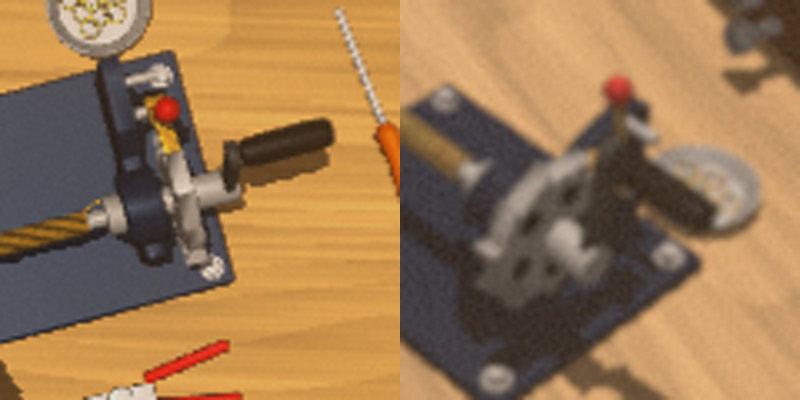

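The pictures show the pawl seated, with the knob at (354,242) as at the start. The crank is one tooth back, the tools look undisturbed and the arm is clear.

```bash
python3 -c "
from bench import arm
print(arm.finish_job())"
```

```text
the job is handed in; nothing more can be done
None
```

The job is handed in: I tipped the pawl onto its back stop, pushed the crank back one tooth (wheel about 0.51 rad) and dropped the pawl into the next notch, where the camera shows it seated, with the nearby tools undisturbed and the arm clear.

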